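# Hold a freshly coated board over the underside inspection camera on a lifter

## Task

The circuit board on the drying stand has a fresh coating, so fingers must not touch it: take the lifter by its wooden handle, slide its two tines under the board and lift it off the stand. Carry it over the things on the bench without moving them, and lower it into the dark three-sided hood of the inspection camera until the whole board is below the hood's rim, level, square with the window and centred over it. Nothing may touch the camera box, its glass or its hood; finish by holding it still there on the lifter, do not set it down.

Things in the scene. Friction and masses are not known exactly. Their poses are not given: they have to be found in the camera images.
- lifter: Loose steel board lifter, 0.14 kg, standing on its flat blade. Origin: underside of the blade, middle of the stop edge; x forward along the tines, z up. Two tines 8 mm wide, 3 mm thick, at y = -15 and +15 mm, x = 0 to 44. Behind them a plate 46 mm wide, 3 mm thick, x = -62 to 0, with a bent-up stop 8 mm high at x = -2 to 0. Centre of mass at about x = -31 mm.
- handle (a point): Point on the axis of the lifter's raised brown wooden handle, at x = -70, y = 0, z = 50 mm of the lifter. The handle is a straight bar, 22 mm wide (y) and 24 mm tall, from x = -112 to -34 mm, parallel to the plate and tines.
- drying_stand: Fixed aluminium stand, origin at bench level under its centre, base plate 76 (x) by 122 (y) by 5 mm. Two rails, 60 mm long (x), carry the board's short ends on ledges 30 mm above the bench. Between their inner faces (y = -29.5 and +29.5) and from 5 to 30 mm height it is open from front (-x) to back. Lips up to 37 mm high outside y = -44.5 and +44.5. Front turned up to 0.25 rad.
- board: Loose green circuit board, 30 g, 35 mm (x) by 75 mm (y), up to 10 mm tall, lying on the drying stand, long side along the stand's y, within 5 mm of its centre. Origin on its underside; the board's middle is at y = +17.1 mm. Two thin leads stick out 34 mm from its -y end. (The smaller green board at the back of the bench is not meant.)
- board_under (a point): Middle of the board's underside.
- inspection_unit: Fixed low white camera box, origin at bench level below the middle of its window; the front, with a knob, faces -x and is turned up to 0.25 rad. It reaches from x = -87 (knob to -96) to +63 mm and y = -75 to +75 mm; its deck is 44 mm above the bench. A dark steel hood stands round the window on the back and both ends; the front is open.
- window (a point): Middle of the window, on the glass, 45 mm above the bench; glass 44 (x) by 82 (y) mm. The hood's rim is 29.5 mm above the glass. In the camera box's axes, its back wall's inner face is at x = +33 mm, the end walls' at y = -53 and +53 mm, these running from x = -36 to +36 mm, each with a 24 mm slot at x = 0 for a board's leads. Sheet 3 mm.
- power_strip: Loose white power strip, 55 by 269 by 47 mm, lying lengthways away from the robot between the stand and the camera; long along its own y. Bystander.
- glue_bottle: Loose small glue bottle with a pointed blue cap, standing, 36 mm wide, 106 mm tall, origin under its centre. Bystander.
- tape: Loose roll of tape lying flat, 71 mm wide, 24 mm tall, origin under its centre. Bystander.
- half_shell: Loose green half housing lying open side up, 27 by 74 by 13 mm, origin under its centre. Bystander.
Not all that is in view belongs to the job. Leave any blue or yellow look-alike of the board alone.

How it is judged:
On the way:
1. the board lies on the lifter, lifted clear of the drying stand (its underside more than 20 mm above the ledges) (contact force between lifter and board above 0.05 N and contact force between drying_stand and board below 0.02 N and height (world z) of board_under above 0.05 m), for 0.2 s.
At the end, for the whole second after the job is handed in: Board on the lifter, lifter in the fingers; board underside 3.5 to 20.5 mm above the glass (whole board below the hood's rim), its middle within 8 mm of the window's, square and level within 0.1 rad, at rest, nothing touching the inspection unit (z of board_under in the frame of window between 0.0035 and 0.0205 m and horizontal distance between board_under and window below 0.008 m and angle between the y axis of board and the y axis of inspection_unit, either way round below 0.1 rad and angle between board's own z axis and vertical below 0.1 rad and contact force between lifter and board above 0.05 N and contact force between the fingers and lifter above 1 N and contact force between inspection_unit and anything else below 0.05 N and linear speed of board below 0.01 m/s and angular speed of board below 0.1 rad/s); the arm keeps its last pose, push and grip.
It fails at once if the fingers touch the freshly coated board (contact force between the fingers and board above 0.3 N).
It fails at once if something touches the inspection unit (contact force between inspection_unit and anything else above 0.5 N).
It fails at once if the board is dropped on the bench (height (world z) of board_under below 0.015 m).
It fails at once if a bystander on the bench is moved by more than 15 mm (distance of any of power_strip, glue_bottle, tape, half_shell from where it was at the start of the episode above 0.015 m).
It also fails if it takes over 61 s, if anything falls off the work surface, if the arm or the gripper's body presses on something with over 40 N, if the wrist force passes 120 N, or if a joint passes its speed limit or range.

## Robot

A 6-joint arm with a two-finger parallel gripper is mounted at the origin on a cart in front of the work surface, level with it; the furniture and walls round the work are solid. World frame = base frame: x ahead of the robot, y to its left, z up, the work surface at z = 0. Lengths are in m, angles in rad, forces in N, time in s.
With the tool pointing down it reaches from about 0.25 to 0.725 m from the base axis. Payload 4 kg.
Tool frame: the origin (TCP) lies on the centre line of the jaws, within the pads' length; the fingertips stand 14 mm ahead of it and the grasp point (between the pads) lies 5 mm behind it; z points along the fingers, x is the direction in which the jaws open and shut, and the axes are right-handed (so a half turn about z gives the same grasp; the last joint's range is limited). The gripper opens to 85 mm and grips with 20 to 120 N. Pads are 22 mm wide; open, the fingers measure 114 mm over their backs; the gripper's body (76 mm by 85 mm) begins 54 mm behind the grasp point. The pads swing forward as they close: fully open they stand 13 mm farther back than shut.
Start: joints at [0, 0.241, 0.005, 1.335, 0, 1.571], TCP at [0.5, -0, 0.245] pointing down, gripper open.
Joint ranges: [-2.72, 2.72], [-1.05, 1.87], [-1.09, 1.28], [-1.99, 2.15], [-1.42, 1.44], [-3.14, 3.14]. Speed limits (rad/s): [2.79, 2.79, 3.14, 3.14, 3.14, 3.14].

## Interface

Orientations are given as a unit quaternion [x, y, z, w].
In Python, from workcell import get_obs, optics, ticket gives the robot as it stands.
- The arm moves only by the shell command python3 -m inch 'ROWS'. ROWS is JSON, a list that holds one entry, the list of rows, each a list of 5 numbers: the finger opening in cm, from 0 to 8.54, then the shift along the tool's x, y, z in cm, then the turn about the tool's z in degrees. In form: [[[fingers, dx, dy, dz, roll], ...]]. A call has exactly 5 rows; each row is the pose to reach, as a shift and turn from the pose measured when the call began, along the tool's axes at that moment; what a row does not reach only later rows make up. A row lasts 1/8 s, in which the tool goes at most 62.5 mm and 10.7 degrees, less where a joint would pass 70% of its speed; a pose out of reach is approached as far as the arm can. A call with a gripper value outside its range is refused whole. The fingers move at their own pace and stop on an object; the grip force is fixed at half the most. Time passes only in rows, so rows that repeat a pose let the fingers close, or fill a call up. It gives the time, the measured TCP pose, the force and the opening at its end, in the units of the state.
- get_obs(): the state, without advancing time (a new reading comes with each control period).
- optics.camera(name): name is "scene" or "side" or "wrist"; returns (picture, depth): 400x640x3 uint8, red, green, blue; 400x640 float32, m along the optical axis (not along the pixel's ray), 0 where there is no reading.
- optics.camera_info(name): a dict with "vfov" (degrees; the focal length in pixels is half the picture's height over the tangent of half this angle, whatever the lens; pixels are square), "cx", "cy" (the principal point, pixels), "R" (3x3) and "t" (3): a world point X has camera coordinates R X + t. Camera axes: x right, y down, z forward; pixel columns grow to the right and rows downward; lengths in m; the calibration is good to about 2 mm. A picture is of the moment at which its call begins: read the wrist's pose just before it. camera_info takes no time and is no camera call; for the wrist camera it gives the pose at the moment of the call.
- ticket.job_done(): hands the job in, once; it reports no verdict.
The state is a dict: "clock": time; "joint_pos": joint angles; "joint_vel": joint speeds; "tau": joint torques, N m; "eef_pos": TCP position; "tool_rot": TCP orientation; "ft_force": force on the tool from outside, world axes, zero at the start; "ft_torque": the same for the moment, N m; "grip_width": finger opening in m.
Only numpy, scipy, OpenCV 4.12 (cv2) and the standard library are available. Lean on these libraries where they do the work, as an engineer would, in place of code of your own. Each camera call takes 0.05 s, during which the arm holds its last target.

## Working session

There is one attempt and no reset: what is moved stays moved. The work goes in short steps, Python scripts to look and compute and a shell command to move; the robot and the scene stay as the last step left them, time stands still between calls to the robot, and variables do not carry over. Pictures are saved under pics/ and viewed, and the job is handed in when it is done.

```bash
ls; mkdir -p pics
python3 - <<'E'
from workcell import get_obs, optics
import cv2,numpy as np
o=get_obs();print({k:np.round(v,3).tolist() for k,v in o.items()})
for n in ["scene","side","wrist"]:
    i=optics.camera_info(n);p,d=optics.camera(n)
    print(n,i['vfov'],i['cx'],i['cy'],np.round(i['R'],3).tolist(),np.round(i['t'],3).tolist(), (d>0).mean())
    cv2.imwrite(f"pics/{n}0.png",p[:,:,::-1]); np.savez(f"{n}0.npz",p=p,d=d,R=i['R'],t=i['t'],vfov=i['vfov'],c=(i['cx'],i['cy']))
E
```

```text
pics
{'clock': 0.0, 'joint_pos': [0.0, 0.241, 0.004, 1.335, 0.0, 1.571], 'joint_vel': [-0.001, 0.001, 0.001, -0.0, -0.001, 0.001], 'tau': [0.001, -37.232, 25.241, 0.017, 0.0, 0.0], 'eef_pos': [0.499, 0.0, 0.244], 'tool_rot': [1.0, 0.0, -0.001, -0.0], 'ft_force': [0.3, -0.19, 0.255], 'ft_torque': [-0.011, -0.005, 0.008], 'grip_width': 0.085}
scene 46.3698968859612 321.3293270948036 199.27178807128652 [[-0.869, -0.494, 0.007], [-0.319, 0.55, -0.772], [0.378, -0.673, -0.636]] [0.452, 0.263, 1.191] 0.9960546875
side 42.272254065969165 320.6338492875698 198.74752123238216 [[0.998, -0.065, -0.003], [-0.03, -0.418, -0.908], [0.058, 0.906, -0.419]] [-0.543, 0.038, 1.483] 0.901953125
wrist 68.04375720431237 315.1058584982739 200.40385486292877 [[1.0, -0.0, -0.002], [0.0, -0.953, 0.303], [-0.002, -0.303, -0.953]] [-0.498, -0.04, 0.381] 0.99579296875
```

View pics/scene0.png

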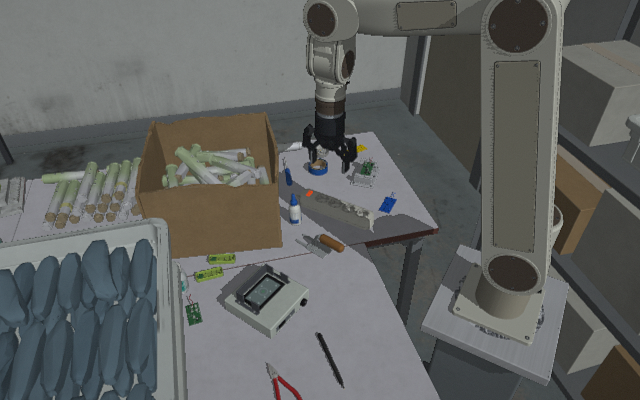

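View pics/side0.png

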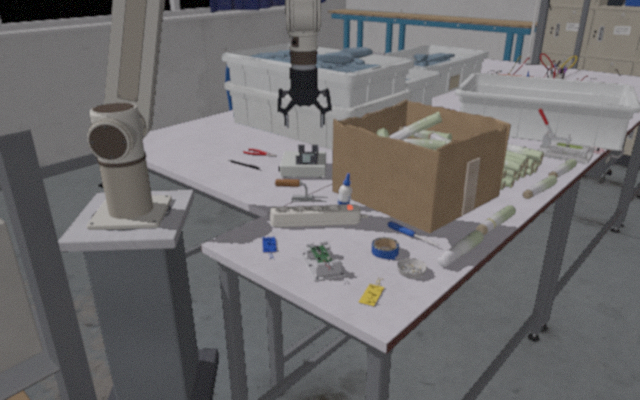

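View pics/wrist0.png

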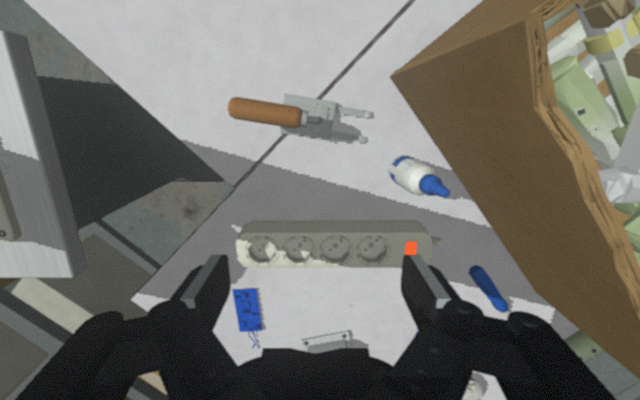

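The scene picture shows the lifter (orange-brown handle ~(330,243)), the camera box ~(268,300), the power strip ~(340,208) and the stand with the board ~(365,172). In the wrist picture the lifter's handle is at ~(265,112) with tines to ~(365,125), and the glue bottle is at ~(420,178).

```bash
cat > h.py <<'E'
import numpy as np,cv2
from workcell import get_obs, optics
def load(f):
    z=np.load(f); return dict(p=z['p'],d=z['d'],R=z['R'],t=z['t'],vfov=float(z['vfov']),c=z['c'])
def take(n,tag):
    i=optics.camera_info(n);p,d=optics.camera(n)
    cv2.imwrite(f"pics/{tag}.png",p[:,:,::-1])
    np.savez(f"{tag}.npz",p=p,d=d,R=i['R'],t=i['t'],vfov=i['vfov'],c=(i['cx'],i['cy']))
    return load(f"{tag}.npz")
def world(v):
    f=200/np.tan(np.radians(v['vfov']/2)); u,w=np.meshgrid(np.arange(640),np.arange(400))
    d=v['d']; X=np.stack([(u-v['c'][0])/f*d,(w-v['c'][1])/f*d,d],-1)
    return (X-v['t'])@v['R']   # R^T (X-t)
def proj(v,P):
    f=200/np.tan(np.radians(v['vfov']/2)); c=np.atleast_2d(P)@v['R'].T+v['t']
    return c[:,:2]/c[:,2:]*f+v['c']
def ray(v,uv,z):
    f=200/np.tan(np.radians(v['vfov']/2)); uv=np.atleast_2d(uv).astype(float)
    D=np.c_[(uv-v['c'])/f,np.ones(len(uv))]@v['R']; C=-v['R'].T@v['t']
    return C+D*((z-C[2])/D[:,2])[:,None]
def rect(pts):
    r=cv2.minAreaRect(np.float32(pts)); b=cv2.boxPoints(r)
    return r,b
E
python3 - <<'E'
from h import *
v=load('wrist0.npz');W=world(v)
hsv=cv2.cvtColor(v['p'],cv2.COLOR_RGB2HSV)
print(W[30,200],W[150,300])
b=(hsv[...,0]<18)&(hsv[...,1]>110)&(W[...,2]<.1); b[:, 380:]=0
n,l,s,c=cv2.connectedComponentsWithStats(b.astype(np.uint8))
k=1+np.argmax(s[1:,4]);m=l==k;print(s[k]);P=W[m];print('handle z',np.percentile(P[:,2],[2,50,98]))
T=P[P[:,2]>np.percentile(P[:,2],40)]
r,bx=rect(P[:,:2]*1000);print(r); r,_=rect(T[:,:2]*1000);print('top',r)
# blade: points z .0..0.02 ; print colour
box=(slice(85,150),slice(270,380))
print(np.round(W[130,310:370:6],3).tolist())
# coarse from scene
v=load('scene0.npz');W=world(v)
for n,(x,y) in dict(stand=(365,172),boxcorner=(268,300),window=(263,290),strip=(340,210),bottle=(295,208),tape=(318,168),shell=(357,147)).items(): print(n,np.round(W[y,x],3))
E
```

```text
[0.36924114 0.15877297 0.00046085] [ 4.79035594e-01  2.49754490e-02 -1.47039527e-05]
[ 229   99   71   27 1207]
handle z [0.05949783 0.06222036 0.06412251]
((446.2794189453125, 71.92697143554688), (18.222911834716797, 70.95903015136719), 81.2052230834961)
top ((446.5175476074219, 71.65618896484375), (16.71634864807129, 68.62841796875), 81.24063110351562)
[[0.492, 0.05, 0.005], [0.499, 0.05, 0.006], [0.506, 0.05, 0.005], [0.514, 0.05, 0.004], [0.521, 0.05, 0.001], [0.529, 0.05, 0.002], [0.536, 0.05, 0.001], [0.543, 0.049, -0.0], [0.551, 0.05, 0.002], [0.558, 0.049, -0.0]]
stand [ 0.519 -0.293  0.035]
boxcorner [0.49  0.316 0.046]
window [0.517 0.298 0.049]
strip [ 0.496 -0.07   0.044]
bottle [0.605 0.009 0.064]
tape [ 0.69  -0.274  0.002]
shell [ 0.633 -0.467 -0.   ]
```

Run:
```python
import cv2
a=cv2.imread('pics/wrist0.png')[60:280,180:500];cv2.imwrite('pics/w0c.png',cv2.resize(a,None,fx=2.5,fy=2.5,interpolation=2))
a=cv2.imread('pics/scene0.png')[130:350,180:420];cv2.imwrite('pics/s0c.png',cv2.resize(a,None,fx=2.7,fy=2.7,interpolation=2))
```

```text
(no output)
```

View pics/w0c.png

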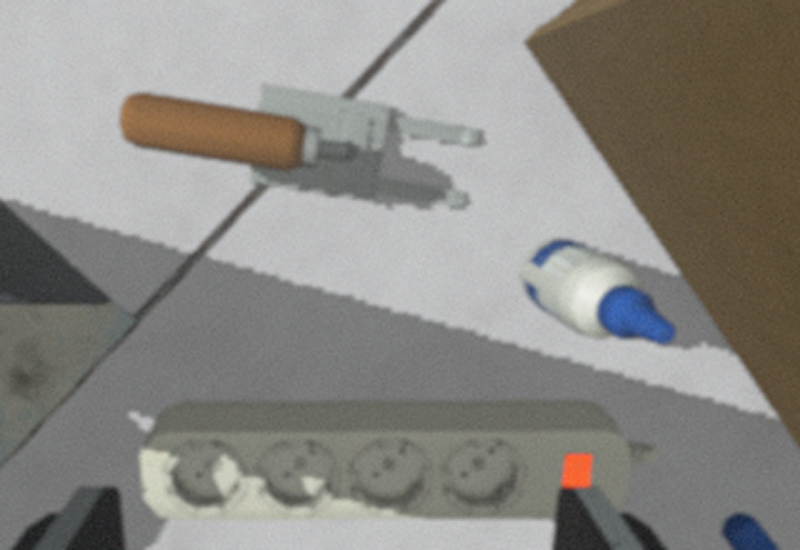

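View pics/s0c.png

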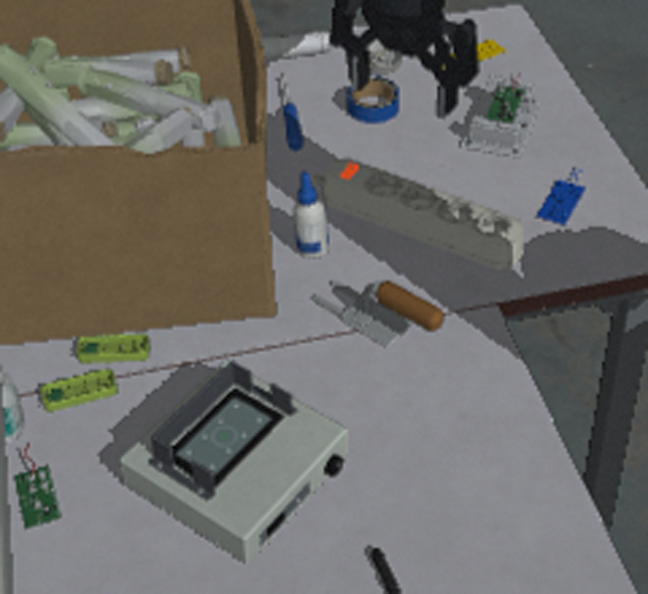

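```bash
python3 -m inch '[[[8.5,-1,-2.3,2,-10],[8.5,-2,-4.6,4,-20],[8.5,-3,-6.8,6,-30],[8.5,-3,-6.8,8,-40],[8.5,-3,-6.8,8,-50]]]'; python3 -m inch '[[[8.5,0,0,0,-10],[8.5,0,0,0,-20],[8.5,0,0,0,-30],[8.5,0,0,0,-31],[8.5,0,0,0,-31]]]'
python3 - <<'E'
from h import *
o=get_obs();print(np.round(o['joint_pos'],3),o['tool_rot'])
take('wrist','w1')
E
```

```text
clock: 0.78
eef_pos: [0.4676, 0.0682, 0.1626]
tool_rot: [0.905, 0.426, -0.003, -0.001]
ft_force: [-0.1, 0.1, 0.2]
grip_width: 0.0848
clock: 1.4
eef_pos: [0.4675, 0.0681, 0.1625]
tool_rot: [0.759, 0.651, -0.003, -0.002]
ft_force: [0.6, -0.3, 0.3]
grip_width: 0.0849
[ 0.145  0.246 -0.211  1.12   0.     0.297] [ 0.75895666  0.65113312 -0.00267917 -0.00180519]
```

View pics/w1.png

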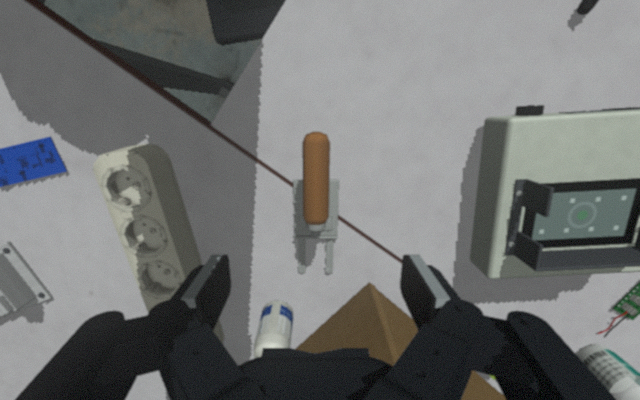

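Wrist view, turned: handle at (316,178) with tines to (300/330,272), aligned with the tool. The camera box is at the right with its window ~(585,213), and the power strip is on the left.

Run:
```python
from h import *
from scipy.spatial.transform import Rotation as Ro
v=load('w1.npz');W=world(v)
o=get_obs();M=Ro.from_quat(o['tool_rot']).as_matrix();print('tool x',M[:,0],'y',M[:,1])
hsv=cv2.cvtColor(v['p'],cv2.COLOR_RGB2HSV)
b=(hsv[...,0]<18)&(hsv[...,1]>110)&(W[...,2]>.03)&(W[...,2]<.08)
n,l,s,c=cv2.connectedComponentsWithStats(b.astype(np.uint8))
k=1+np.argmax(s[1:,4]);m=l==k;print(s[k]);
uv=np.argwhere(m)[:,::-1]
P=ray(v,uv,.052)[:,:2]*1000; r,bx=rect(P);print(r);print(bx)
# tine tips / plate corners at z=.003
print(ray(v,[[300,273],[331,273],[294,180],[339,180],[294,237],[338,237]],.003)*1000)
# refined with colour crop
a=v['p'][120:290,270:360,::-1];cv2.imwrite('pics/w1c.png',cv2.resize(a,None,fx=3.4,fy=3.4,interpolation=2))
a=v['p'][90:340,430:640,::-1];cv2.imwrite('pics/w1d.png',cv2.resize(a,None,fx=2.4,fy=2.4,interpolation=2))
```

```text
tool x [ 0.15174928  0.98841759 -0.00167736] y [ 0.98839862 -0.15175684 -0.00616689]
[ 304  133   24   90 1954]
((446.7274169921875, 71.45355224609375), (19.582571029663086, 75.7826919555664), 80.5943603515625)
[[407.74536   67.98622 ]
 [482.50922   55.601578]
 [485.70947   74.92088 ]
 [410.94562   87.30553 ]]
[[560.37931631  36.36596029   3.        ]
 [565.58593987  70.30913571   3.        ]
 [455.30305382  48.10824331   3.        ]
 [462.15999359  92.66373976   3.        ]
 [516.57779443  37.32556196   3.        ]
 [523.68650746  83.60633741   3.        ]]
```

View pics/w1c.png

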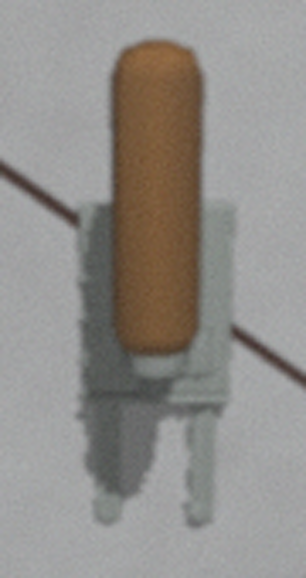

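View pics/w1d.png

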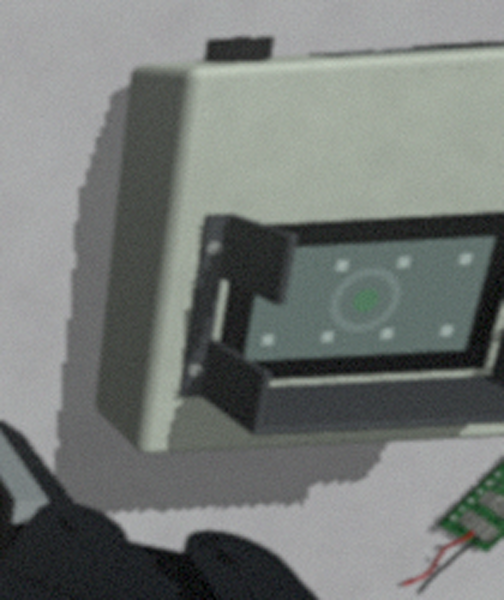

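```bash
python3 -m inch '[[[8.5,0.1,0.3,4,1],[8.5,0.1,0.3,8,1],[8.5,0.1,0.3,10,1],[8.5,0.1,0.3,12,1],[8.5,0.1,0.3,12,1]]]'
python3 -m inch '[[[2,0,0,0,0],[1.5,0,0,0,0],[1.0,0,0,0,0],[1.0,0,0,0,0],[1,0,0,0,0]]]'
python3 - <<'E'
from h import *
v=load('w1.npz');P=ray(v,[[582,215]],.045);print(P)
E
```

```text
clock: 2.08
eef_pos: [0.4684, 0.0684, 0.0411]
tool_rot: [0.765, 0.644, -0.004, -0.003]
ft_force: [1.2, 0.5, -0.9]
grip_width: 0.0851
clock: 2.7
eef_pos: [0.4688, 0.0685, 0.0419]
tool_rot: [0.765, 0.644, -0.004, -0.002]
ft_force: [-0.8, -0.6, 5.3]
grip_width: 0.0214
[[0.51616711 0.2997814  0.045     ]]
```

```bash
python3 -m inch '[[[1,0,0,-3,0],[1,0,0,-6,0],[1,0,0,-10,0],[1,0,0,-14,0],[1,0,0,-18,0]]]'
python3 -m inch '[[[1,-4,0.6,0,0],[1,-9,1.5,0,0],[1,-14,2.2,0,0],[1,-19,3,0,0],[1,-24,3.8,0,0]]]'
python3 - <<'E'
from h import *
take('wrist','w2');take('side','sd2')
E
```

```text
clock: 3.32
eef_pos: [0.4698, 0.0685, 0.2225]
tool_rot: [0.765, 0.644, -0.004, -0.003]
ft_force: [0.4, 0.7, -1.7]
grip_width: 0.0214
clock: 3.95
eef_pos: [0.4659, -0.1758, 0.2223]
tool_rot: [0.765, 0.644, -0.005, -0.003]
ft_force: [0.9, -0.3, -1.7]
grip_width: 0.0211
```

View pics/w2.png

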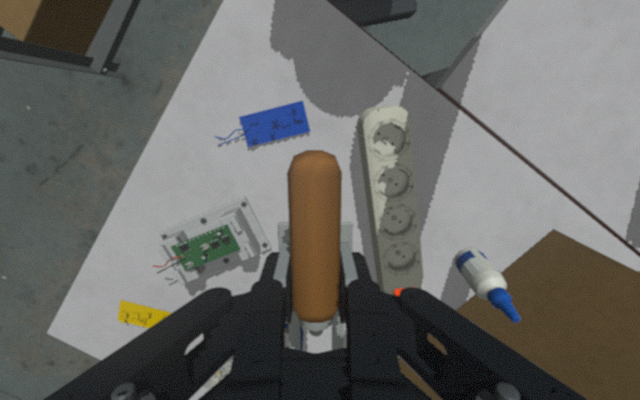

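View pics/sd2.png

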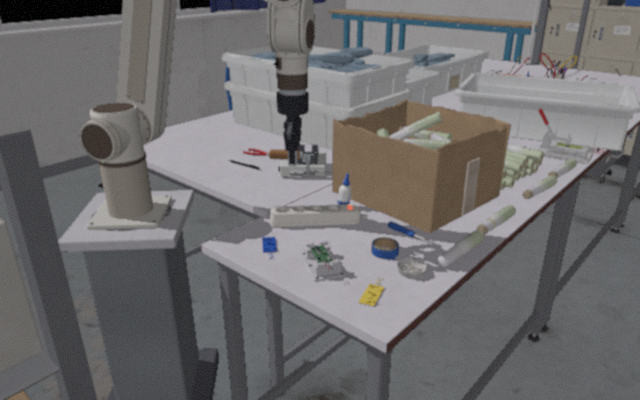

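Run:
```python
from h import *
v=load('w2.npz');W=world(v)
hsv=cv2.cvtColor(v['p'],cv2.COLOR_RGB2HSV)
roi=np.zeros((400,640),bool);roi[190:300,130:275]=1
g=roi&(hsv[...,0]>40)&(hsv[...,0]<90)&(hsv[...,1]>70)
print(g.sum(),np.percentile(W[g][:,2],[5,25,50,75,95]))
uv=np.argwhere(g)[:,::-1]
k=cv2.morphologyEx(g.astype(np.uint8),cv2.MORPH_OPEN,np.ones((3,3)))
uv=np.argwhere(k)[:,::-1]
print('board',rect(ray(v,uv,.033)[:,:2]*1000))
# stand base z 5mm, from depth
st=roi&(W[...,2]>.0035)&(W[...,2]<.045)
n,l,s,c=cv2.connectedComponentsWithStats(st.astype(np.uint8));q=1+np.argmax(s[1:,4]);m=l==q
print('stand',s[q],rect(W[m][:,:2]*1000))
lip=m&(W[...,2]>.030)&~g; print('lip',rect(W[lip][:,:2]*1000))
a=v['p'][180:310,130:290,::-1];cv2.imwrite('pics/w2c.png',cv2.resize(a,None,fx=4.5,fy=4.5,interpolation=2))
```

```text
984 [0.03283836 0.03351755 0.0339601  0.03444904 0.03510839]
board (((523.0757446289062, -318.3033752441406), (32.32844543457031, 73.16332244873047), 11.967696189880371), array([[ 499.67728, -285.86862],
       [ 514.84845, -357.44174],
       [ 546.47424, -350.73813],
       [ 531.30304, -279.165  ]], dtype=float32))
stand [ 153  197  119   88 5640] (((526.4495849609375, -321.5345153808594), (75.94541931152344, 133.42242431640625), 12.971232414245605), array([[ 474.4717 , -265.049  ],
       [ 504.41995, -395.0669 ],
       [ 578.4275 , -378.02002],
       [ 548.47925, -248.00214]], dtype=float32))
lip (((527.6286010742188, -326.70654296875), (59.45309829711914, 122.80005645751953), 13.026567459106445), array([[ 484.82733, -273.58704],
       [ 512.5068 , -393.22693],
       [ 570.4299 , -379.82605],
       [ 542.7504 , -260.18616]], dtype=float32))
```

View pics/w2c.png

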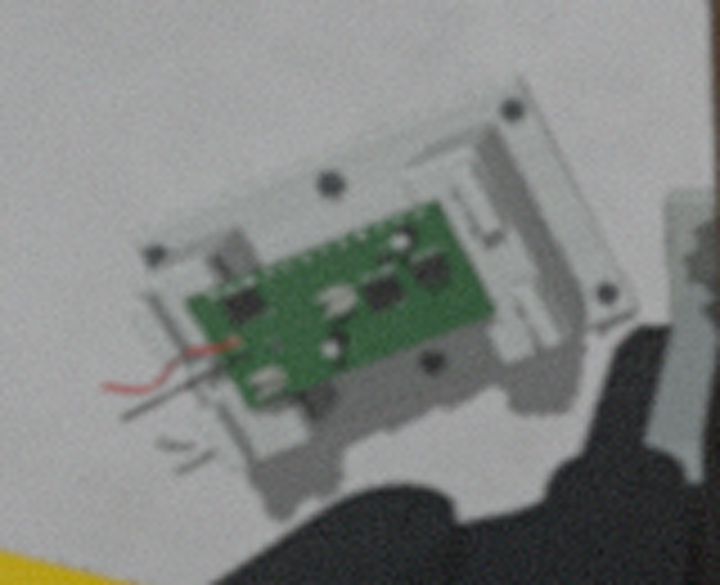

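Run:
```python
from h import *
from scipy.spatial.transform import Rotation as Ro
v=load('w2.npz');W=world(v)
C=ray(v,[[161.1,233.3],[246,198.2],[271,249.3]],.005)*1000;print(C)
d=C[1]-C[0];print(np.hypot(*d[:2]),'yaw',np.degrees(np.arctan2(-d[0],d[1])))
e=C[2]-C[1];print(np.hypot(*e[:2]),'yaw',np.degrees(np.arctan2(e[1],e[0])))
y=np.radians(12.6);ex=np.array([np.cos(y),np.sin(y)]);ey=np.array([-ex[1],ex[0]])
for p,s in zip(C,[(-38,-61),(-38,61),(38,61)]): print('centre est',p[:2]-s[0]*ex-s[1]*ey)
# rails: ledge/lip points heights, lateral in stand frame about board centre
roi=np.zeros((400,640),bool);roi[190:300,130:275]=1
c=np.array([523,-318.3]);Q=(W[...,:2]*1000-c);a=Q@ex;b=Q@ey
for lo,hi in [(27,31.5),(35,39)]:
  for sg in (1,-1):
    m=roi&(W[...,2]*1000>lo)&(W[...,2]*1000<hi)&(b*sg>37.5)&(b*sg<52)&(abs(a)<35)
    print(lo,sg,m.sum(),np.percentile(b[m],[3,50,97]) if m.sum() else '', np.percentile(a[m],[3,97]) if m.sum() else '')
o=get_obs();M=Ro.from_quat(o['tool_rot']).as_matrix();print('tooly yaw',np.degrees(np.arctan2(M[1,1],M[0,1])),M[:,2])
```

```text
[[ 504.52413806 -382.12494969    5.        ]
 [ 477.50300356 -264.58110165    5.        ]
 [ 550.11646475 -249.10017417    5.        ]]
120.60969248989198 yaw 12.946305919900858
74.24536256074057 yaw 12.035069971929252
centre est [ 528.30223729 -314.30458404]
centre est [ 527.89457824 -315.82258096]
centre est [ 526.33836552 -316.92053982]
27 1 347 [37.78816023 42.6252484  51.72901815] [-26.74454267  29.88906873]
27 -1 224 [-48.28858423 -42.29264805 -38.13000012] [-26.50900559  30.85304283]
35 1 166 [45.8850279  49.35031041 51.92157653] [-23.33808434  28.07610143]
35 -1 182 [-48.81349523 -45.10540697 -41.1722558 ] [-23.12485622  28.44544427]
tooly yaw -10.171077950753034 [-0.01116251 -0.00275838 -0.99993389]
```

```bash
python3 -m inch '[[[1,-4,-1.2,0,-5],[1,-8,-2.4,0,-10],[1,-12,-3.6,0,-15],[1,-16,-4.8,0,-20],[1,-18.6,-5.7,0,-22]]]'
python3 -m inch '[[[1,0,0,2,0],[1,0,0,4,0],[1,0,0,6,0],[1,0,0,8,0],[1,0,0,8,0]]]'
python3 - <<'E'
from h import *
from scipy.spatial.transform import Rotation as Ro
o=get_obs();M=Ro.from_quat(o['tool_rot']).as_matrix();print(o['eef_pos'],'tooly yaw',np.degrees(np.arctan2(M[1,1],M[0,1])),M[:,2])
v=take('wrist','w3');s=take('side','sd3');c=take('scene','sc3')
P=proj(s,o['eef_pos'])[0].astype(int);print(P,proj(c,o['eef_pos']))
a=s['p'][P[1]-60:P[1]+90,max(0,P[0]-70):P[0]+130,::-1];cv2.imwrite('pics/sd3c.png',cv2.resize(a,None,fx=4,fy=4,interpolation=2))
E
```

```text
clock: 4.68
eef_pos: [0.3759, -0.3523, 0.2229]
tool_rot: [0.63, 0.776, -0.005, -0.004]
ft_force: [0.5, -1.4, -1.6]
grip_width: 0.021
clock: 5.3
eef_pos: [0.3738, -0.3506, 0.1408]
tool_rot: [0.63, 0.777, -0.004, -0.007]
ft_force: [0.1, -0.9, -1.8]
grip_width: 0.0209
[ 0.37381314 -0.3505949   0.14082441] tooly yaw 11.907007569282259 [-0.01598957  0.00208491 -0.99986998]
[252 219] [[416.6640426  149.41282183]]
```

View pics/w3.png

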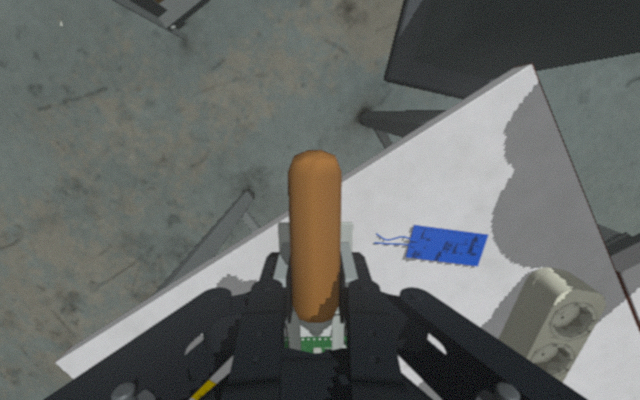

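View pics/sd3c.png

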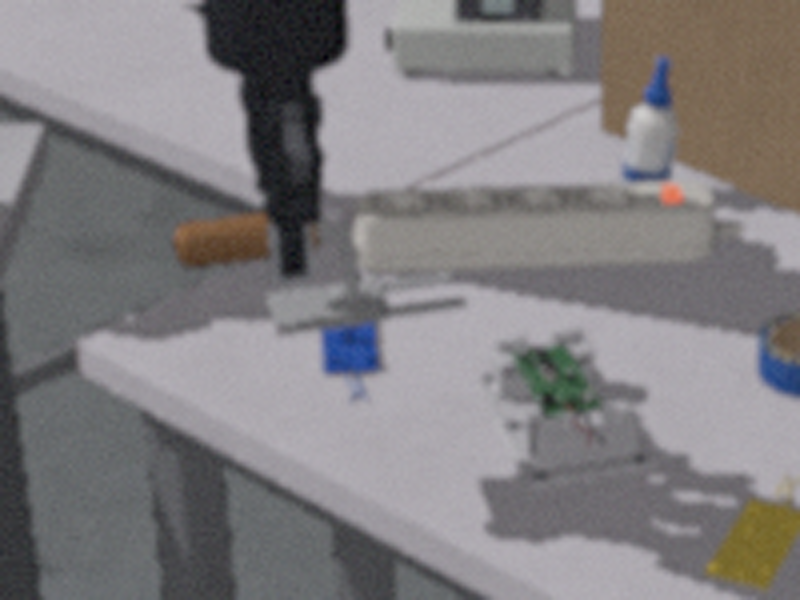

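Run:
```python
from h import *
from scipy.spatial.transform import Rotation as Ro
s=load('sd3.npz');o=get_obs();M=Ro.from_quat(o['tool_rot']).as_matrix()
T=o['eef_pos']; L=lambda x,y,z:T+M@np.array([y,x+51.7,42-z])/1000
for n,p in dict(tipn=(44,-19,0),tipf=(44,19,0),rearn=(-62,-23,0),rearf=(-62,23,0),frontn=(0,-23,0),hr=(-112,0,50)).items(): print(n,L(*p).round(4),(proj(s,L(*p))[0]-[182,159])*4)
d=s['d'][225:250,245:305]
W=world(s)[225:250,245:305]
m=(W[...,2]>.08)&(W[...,2]<.12)
print(m.sum()); Q=W[m]; a=(Q-T)@M[:,1]; 
for lo in range(-20,100,15):
    k=(a*1000>lo)&(a*1000<lo+15); print(lo,k.sum(),np.median(Q[k][:,2])*1000 if k.sum() else '')
```

```text
tipn [ 0.4725 -0.3514  0.1004] [466.39342717 301.92992016]
tipf [ 0.4647 -0.3143  0.1004] [450.96029861 271.11713807]
rearn [ 0.3696 -0.3772  0.1016] [277.34491975 329.33937051]
rearf [ 0.3602 -0.3322  0.1016] [264.85454378 290.3556243 ]
frontn [ 0.4303 -0.3644  0.1009] [389.97394372 315.13002184]
hr [ 0.3165 -0.3649  0.1522] [173.15014139 238.84354356]
425
-20 31 101.29598781187899
-5 74 101.36282963601865
10 74 100.95734652187338
25 81 103.32934714087024
40 64 101.99639081337261
55 38 100.35670467746269
70 38 100.61561402626971
85 25 100.15410494621926
```

```bash
python3 -m inch '[[[1,0,0,2,-0.4],[1,0,0,4,-0.4],[1,0,0,6,-0.4],[1,0,0,8.3,-0.4],[1,0,0,8.3,-0.4]]]'
cat > st.py <<'E'
from h import *
from scipy.spatial.transform import Rotation as Ro
o=get_obs();M=Ro.from_quat(o['tool_rot']).as_matrix();T=o['eef_pos']
L=lambda x,y,z:T+M@np.array([y,x+51.7,42-z])/1000
print('TCP',T.round(4),'yaw',np.degrees(np.arctan2(M[1,1],M[0,1])).round(2),'z',M[:,2].round(4),'tip',L(44,0,0).round(4),'org',L(0,0,0).round(4),'j',o['joint_pos'].round(2),'F',o['ft_force'])
E
python3 - <<'E'
from st import *
P=np.array([.5228,-.3173,.030]);d=(P-L(18.5,0,3))*1000;print('to go tool xyz mm',M.T@d)
take('side','sd4')
E
```

```text
clock: 6.08
eef_pos: [0.3739, -0.3519, 0.0599]
tool_rot: [0.627, 0.779, -0.004, -0.005]
ft_force: [-1.1, -0.2, -2.3]
grip_width: 0.0213
TCP [ 0.3739 -0.3519  0.0599] yaw 12.3 z [-1.330e-02 -5.000e-04 -9.999e-01] tip [ 0.4668 -0.3316  0.0166] org [ 0.4238 -0.341   0.0172] j [-0.75  0.43 -0.24  0.91 -0.01 -0.96] F [-1.13092371 -0.18117345 -2.33392787]
to go tool xyz mm [  2.05992449  83.05322836 -11.10780652]
```

```bash
python3 -m inch '[[[1,0.2,0,-0.2,0],[1,0.2,1.5,-0.2,0],[1,0.2,3,-0.2,0],[1,0.2,4.5,-0.2,0],[1,0.2,4.5,-0.2,0]]]'
python3 - <<'E'
from st import *
P=np.array([.5228,-.3173,.030]);d=(P-L(18.5,0,3))*1000;print('to go tool xyz mm',M.T@d)
s=take('side','sd5');a=s['p'][190:290,230:390,::-1];cv2.imwrite('pics/sd5c.png',cv2.resize(a,None,fx=5,fy=5,interpolation=2))
s=take('scene','sc5');a=s['p'][120:220,320:440,::-1];cv2.imwrite('pics/sc5c.png',cv2.resize(a,None,fx=5,fy=5,interpolation=2))
E
```

```text
clock: 6.75
eef_pos: [0.4199, -0.3408, 0.0624]
tool_rot: [0.626, 0.779, -0.004, -0.003]
ft_force: [-0.7, 0.1, -2.0]
grip_width: 0.0211
TCP [ 0.4199 -0.3408  0.0624] yaw 12.42 z [-0.011  -0.0026 -0.9999] tip [ 0.5129 -0.3203  0.0193] org [ 0.4699 -0.3297  0.0198] j [-0.68  0.47 -0.17  0.94 -0.01 -0.89] F [-0.71466752  0.0820864  -1.97726588]
to go tool xyz mm [ 0.77661605 35.71606163 -7.80992981]
```

View pics/sd5c.png

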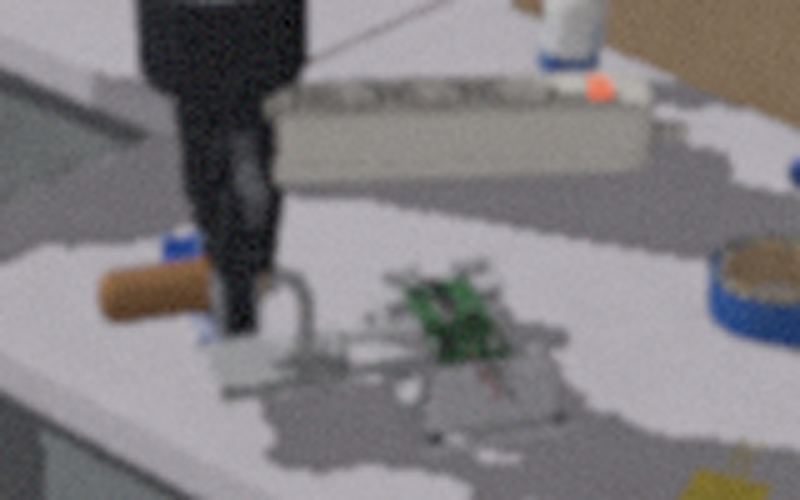

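View pics/sc5c.png

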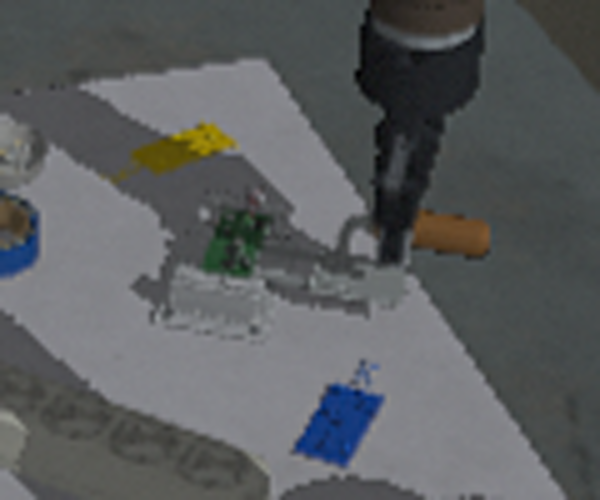

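Both views show the tines entering between the rails, below the board (side ~(312,262)). I'll continue.

```bash
python3 -m inch '[[[1,0.1,1.0,0,0],[1,0.1,2,0,0],[1,0.1,3,0,0],[1,0.1,3.5,0,0],[1,0.1,3.5,0,0]]]'
python3 - <<'E'
from st import *
P=np.array([.5228,-.3173,.030]);d=(P-L(18.5,0,3))*1000;print('to go tool xyz mm',M.T@d)
s=take('side','sd6');a=s['p'][190:290,230:390,::-1];cv2.imwrite('pics/sd6c.png',cv2.resize(a,None,fx=5,fy=5,interpolation=2))
s=take('wrist','w6')
E
```

```text
clock: 7.48
eef_pos: [0.4526, -0.3321, 0.0616]
tool_rot: [0.627, 0.779, -0.005, -0.004]
ft_force: [-1.0, 0.2, -1.9]
grip_width: 0.0213
TCP [ 0.4526 -0.3321  0.0616] yaw 12.38 z [-0.0126 -0.0018 -0.9999] tip [ 0.5455 -0.3117  0.0184] org [ 0.5026 -0.3211  0.0189] j [-0.63  0.51 -0.1   0.97 -0.01 -0.84] F [-0.97601488  0.17183172 -1.90838169]
to go tool xyz mm [-0.62614854  1.92269081 -8.33533967]
```

View pics/sd6c.png

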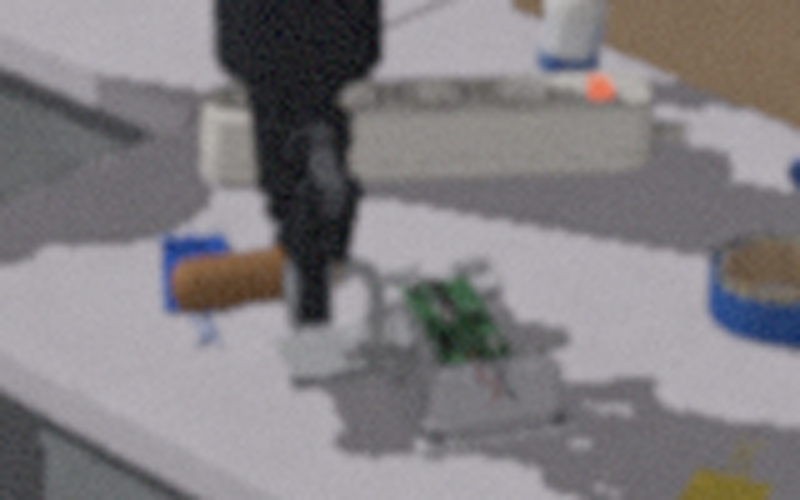

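View pics/w6.png

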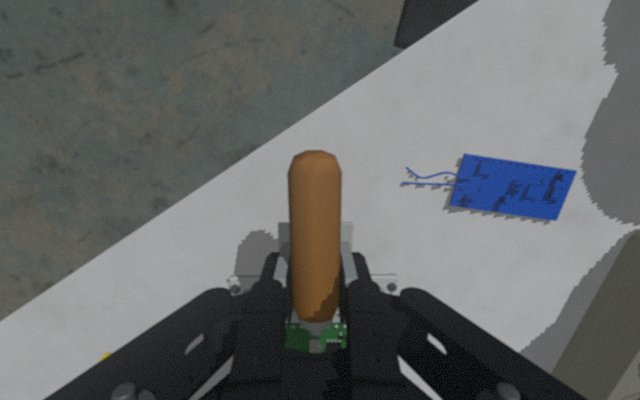

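```bash
python3 -m inch '[[[1,0,0,-0.5,0],[1,0,0,-0.8,0],[1,0,0,-1.1,0],[1,0,0,-1.5,0],[1,0,0,-2,0]]]'
python3 - <<'E'
from st import *
s=take('side','sd7');a=s['p'][180:280,230:390,::-1];cv2.imwrite('pics/sd7c.png',cv2.resize(a,None,fx=5,fy=5,interpolation=2))
E
```

```text
clock: 8.2
eef_pos: [0.4521, -0.3321, 0.0818]
tool_rot: [0.627, 0.779, -0.005, -0.005]
ft_force: [0.6, 0.3, -2.1]
grip_width: 0.0213
TCP [ 0.4521 -0.3321  0.0818] yaw 12.34 z [-0.0133 -0.0015 -0.9999] tip [ 0.5451 -0.3117  0.0385] org [ 0.5021 -0.3211  0.0391] j [-0.63  0.49 -0.08  1.01 -0.01 -0.84] F [ 0.59874876  0.2616554  -2.05373954]
```

View pics/sd7c.png

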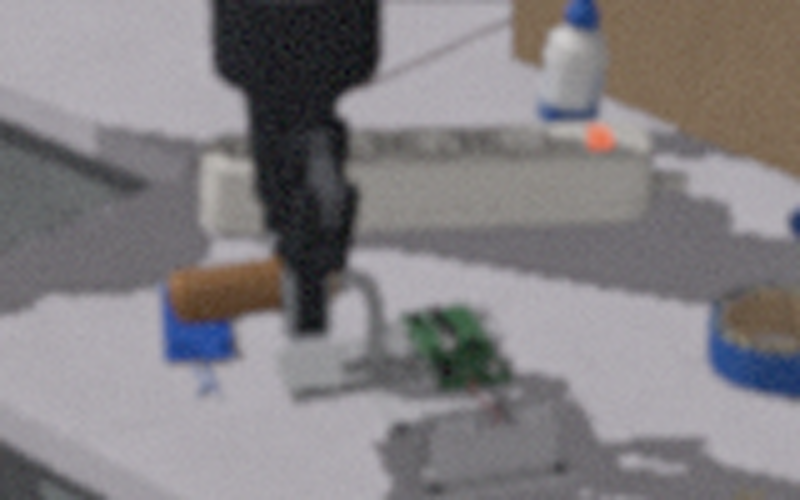

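The side view shows the board level on the tines, clear of the stand. I'll raise it further and measure the box from the earlier picture.

```bash
python3 -m inch '[[[1,0,0,-2,0],[1,0,0,-5,0],[1,0,0,-8.5,0],[1,0,0,-12,0],[1,0,0,-15,0]]]'
python3 - <<'E'
from st import *
v=load('w1.npz')
# crop px -> image: /2.4+(430,90); white dots on glass & front edge
q=np.array([[342,266],[404,262],[466,259],[268,340],[327,337],[387,334],[447,330],[365,300]])/2.4+[430,90]
Q=ray(v,q,.045)*1000;print(Q.round(1))
for i,j in ((0,2),(3,6)):
    d=Q[j]-Q[i];print('yaw',np.degrees(np.arctan2(-d[0],d[1])))
W=world(v)
s=take('wrist','w8')
E
```

```text
clock: 8.88
eef_pos: [0.4545, -0.3321, 0.2342]
tool_rot: [0.627, 0.779, -0.005, -0.003]
ft_force: [0.1, -0.2, -2.2]
grip_width: 0.0214
TCP [ 0.4545 -0.3321  0.2342] yaw 12.34 z [-0.0113 -0.0029 -0.9999] tip [ 0.5475 -0.3118  0.1911] org [ 0.5046 -0.3212  0.1916] j [-0.63  0.38  0.17  1.37 -0.01 -0.84] F [ 0.12101892 -0.23788123 -2.24243369]
[[501.4 290.1  45. ]
 [503.2 312.2  45. ]
 [505.5 334.3  45. ]
 [527.1 265.6  45. ]
 [529.2 287.4  45. ]
 [531.4 309.5  45. ]
 [533.1 331.5  45. ]
 [516.2 299.9  45. ]]
yaw -5.3015687541661425
yaw -5.2201126851853115
```

View pics/w8.png

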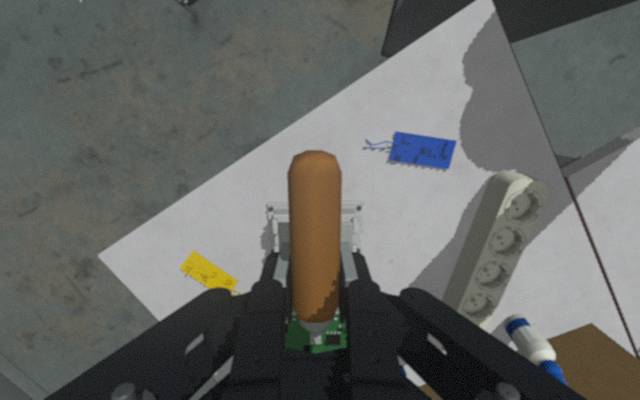

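Run:
```python
from h import *
pts=[]
for f in ('scene0','w1','wrist0'):
    v=load(f+'.npz');W=world(v);m=(v['d']>0)&(W[...,2]>.06)&(W[...,2]<.40)&(W[...,0]>.3)
    if f!='scene0': m[250:]=0
    pts.append(W[m]) 
P=np.concatenate(pts)
for y in np.arange(-.4,.6,.05):
    k=(P[:,1]>=y)&(P[:,1]<y+.05)
    if k.sum()>5:
        for x in [0]:
            Q=P[k];print(round(y,2),k.sum(),'minx',np.percentile(Q[:,0],[0,1,5]).round(3),'maxz for x<.62',Q[Q[:,0]<.62][:,2].max().round(3) if (Q[:,0]<.62).any() else None,'x<.75',Q[Q[:,0]<.75][:,2].max().round(3) if (Q[:,0]<.75).any() else None)
```

```text
-0.2 434 minx [0.8   0.805 0.815] maxz for x<.62 None x<.75 None
-0.15 1060 minx [0.753 0.764 0.781] maxz for x<.62 None x<.75 None
-0.1 1538 minx [0.705 0.713 0.715] maxz for x<.62 None x<.75 0.234
-0.05 4703 minx [0.426 0.433 0.565] maxz for x<.62 0.399 x<.75 0.399
-0.0 15751 minx [0.425 0.445 0.495] maxz for x<.62 0.4 x<.75 0.4
0.05 19843 minx [0.41  0.416 0.432] maxz for x<.62 0.232 x<.75 0.233
0.1 13696 minx [0.585 0.586 0.587] maxz for x<.62 0.236 x<.75 0.236
0.15 3284 minx [0.631 0.638 0.643] maxz for x<.62 None x<.75 0.232
0.2 3441 minx [0.474 0.475 0.481] maxz for x<.62 0.078 x<.75 0.232
0.25 2278 minx [0.479 0.547 0.769] maxz for x<.62 0.078 x<.75 0.078
0.3 809 minx [0.543 0.551 0.553] maxz for x<.62 0.078 x<.75 0.078
0.35 169 minx [0.486 0.488 0.491] maxz for x<.62 0.078 x<.75 0.095
0.4 824 minx [0.618 0.622 0.63 ] maxz for x<.62 0.289 x<.75 0.308
0.45 1858 minx [0.568 0.574 0.585] maxz for x<.62 0.305 x<.75 0.307
0.5 2752 minx [0.516 0.524 0.536] maxz for x<.62 0.306 x<.75 0.348
0.55 4417 minx [0.465 0.475 0.49 ] maxz for x<.62 0.348 x<.75 0.355
```

```bash
for i in 1; do python3 -m inch '[[[1,1,0.1,0,0],[1,3.5,0.4,0,0],[1,6.5,0.7,0,0],[1,9,0.9,0,0],[1,10,1,0,0]]]'; python3 -m inch '[[[1,1,0.1,0,0],[1,3.5,0.4,0,0],[1,6.5,0.7,0,0],[1,9,0.9,0,0],[1,10,1,0,0]]]'; done
python3 - <<'E'
from st import *
take('wrist','w9')
s=take('scene','sc9')
c=proj(s,L(17,0,3))[0].astype(int);a=s['p'][c[1]-60:c[1]+60,c[0]-80:c[0]+80,::-1];cv2.imwrite('pics/sc9c.png',cv2.resize(a,None,fx=5,fy=5,interpolation=2));print(c)
E
```

```text
clock: 9.55
eef_pos: [0.4434, -0.2314, 0.2365]
tool_rot: [0.626, 0.78, -0.005, -0.001]
ft_force: [-0.2, 0.3, -1.4]
grip_width: 0.0216
clock: 10.18
eef_pos: [0.4313, -0.1308, 0.2357]
tool_rot: [0.626, 0.78, -0.005, -0.002]
ft_force: [-0.5, 0.1, -2.2]
grip_width: 0.0213
TCP [ 0.4313 -0.1308  0.2357] yaw 12.49 z [-0.0086 -0.0056 -0.9999] tip [ 0.5244 -0.1103  0.1928] org [ 0.4814 -0.1198  0.1932] j [-0.29  0.15 -0.13  1.29 -0.01 -0.51] F [-0.54917562  0.11339602 -2.21737139]
[348 160]
```

View pics/sc9c.png

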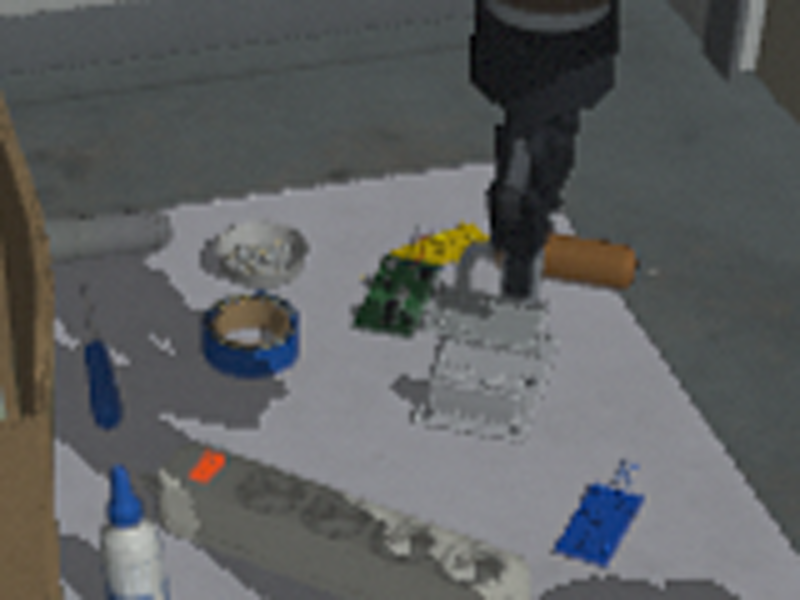

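The scene view shows the green board lying on the tines (crop (400,295)), steady. I'll keep carrying.

```bash
python3 -m inch '[[[1,1,0.1,0,0],[1,3.5,0.4,0,0],[1,6.5,0.7,0,0],[1,9,0.9,0,0],[1,10,1,0,0]]]'; python3 -m inch '[[[1,1,0.1,0,0],[1,3.5,0.4,0,0],[1,6.5,0.7,0,0],[1,9,0.9,0,0],[1,10,1,0,0]]]'
python3 -m inch '[[[1,1,0.1,0,2],[1,3.5,0.4,0,6],[1,6.5,0.7,0,11],[1,8,0.9,0,15.5],[1,9,1,0,17.5]]]'
python3 - <<'E'
from st import *
v=take('wrist','w10')
s=take('scene','sc10')
c=proj(s,L(17,0,3))[0].astype(int);a=s['p'][c[1]-60:c[1]+60,c[0]-80:c[0]+80,::-1];cv2.imwrite('pics/sc10c.png',cv2.resize(a,None,fx=5,fy=5,interpolation=2));print(c)
E
```

```text
clock: 10.9
eef_pos: [0.4196, -0.0307, 0.2354]
tool_rot: [0.626, 0.78, -0.005, -0.001]
ft_force: [-0.1, 0.3, -2.7]
grip_width: 0.0213
clock: 11.52
eef_pos: [0.4077, 0.0697, 0.2349]
tool_rot: [0.625, 0.78, -0.005, -0.001]
ft_force: [0.3, -0.5, -1.4]
grip_width: 0.0214
clock: 12.15
eef_pos: [0.3982, 0.1598, 0.2343]
tool_rot: [0.737, 0.676, -0.005, -0.0]
ft_force: [0.1, 0.7, -2.1]
grip_width: 0.0213
TCP [0.3982 0.1598 0.2343] yaw -5.01 z [-0.008  -0.0066 -0.9999] tip [0.4932 0.1512 0.1916] org [0.4494 0.155  0.192 ] j [ 0.38  0.11 -0.18  1.29 -0.    0.47] F [ 0.12519632  0.7266494  -2.11969697]
[310 219]
```

View pics/sc10c.png

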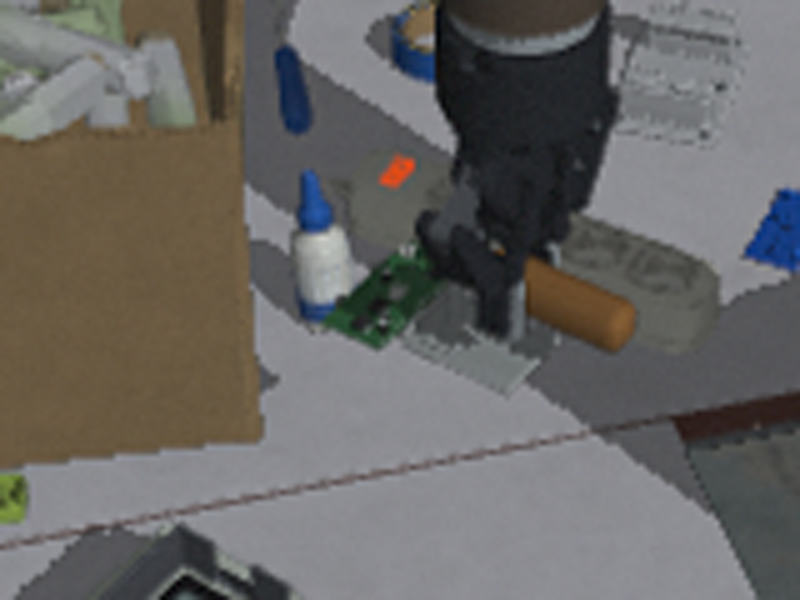

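View pics/w10.png

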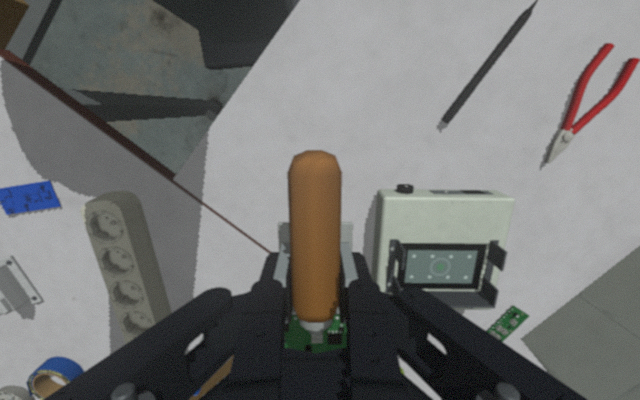

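```bash
cat > brd.py <<'E'
from st import *
def board(s,pad=60):
    W=world(s);zb=L(20,0,3)[2]
    hsv=cv2.cvtColor(s['p'],cv2.COLOR_RGB2HSV)
    m=((hsv[...,0]>40)&(hsv[...,0]<90)&(hsv[...,1]>60)&(abs(W[...,2]-zb)<.02)&(np.hypot(W[...,0]-L(20,0,3)[0],W[...,1]-L(20,0,3)[1])<.09)).astype(np.uint8)
    m=cv2.morphologyEx(m,cv2.MORPH_CLOSE,np.ones((5,5)))
    n,l,st,c=cv2.connectedComponentsWithStats(m);q=1+np.argmax(st[1:,4]);m=l==q
    uv=np.argwhere(m)[:,::-1]
    P=ray(s,uv,zb+.0016);e=np.c_[(P-T)@M[:,1],(P-T)@M[:,0]]*1000
    print('px',st[q],'board z depth',np.median(W[m][:,2]),'expect top',zb+.0016)
    r,b=rect(e);print('in tool (fwd,lat) mm from TCP:',r);print(b.round(1)); return m
E
python3 - <<'E'
from brd import *
board(load('sc10.npz'))
v=load('w10.npz')
a=v['p'][175:320,360:530,::-1];cv2.imwrite('pics/w10c.png',cv2.resize(a,None,fx=4.5,fy=4.5,interpolation=2))
hsv=cv2.cvtColor(v['p'],cv2.COLOR_RGB2HSV);g=v['p'].max(2)
dark=(g<60);roi=np.zeros_like(dark);roi[235:300,385:510]=1
gl=roi&(hsv[...,0]>70)&(hsv[...,0]<110)&(g>70)&(hsv[...,1]>35)
n,l,st,c=cv2.connectedComponentsWithStats(gl.astype(np.uint8));q=1+np.argmax(st[1:,4]);print(st[q],c[q])
print(rect(ray(v,np.argwhere(l==q)[:,::-1],.045)[:,:2]*1000))
E
```

```text
TCP [0.3982 0.1599 0.2343] yaw -4.88 z [-0.008  -0.0064 -0.9999] tip [0.4932 0.1515 0.1916] org [0.4494 0.1552 0.192 ] j [ 0.38  0.11 -0.18  1.29 -0.    0.47] F [-0.51895106  0.71506592 -2.55826728]
px [295 208  23  20 239] board z depth 0.1996448796719434 expect top 0.19640954546944986
in tool (fwd,lat) mm from TCP: ((74.36601257324219, -2.053058624267578), (71.90267944335938, 34.518707275390625), 89.5280532836914)
[[ 56.8 -37.9]
 [ 91.3 -38.1]
 [ 91.9  33.8]
 [ 57.4  34. ]]
[433 260  15  14  78] [440.38461538 266.58974359]
(((515.4428100585938, 300.23211669921875), (14.962166786193848, 15.71988296508789), 26.57662582397461), array([[505.23572, 303.91458],
       [512.2687 , 289.85568],
       [525.6499 , 296.54965],
       [518.61694, 310.60855]], dtype=float32))
```

View pics/w10c.png

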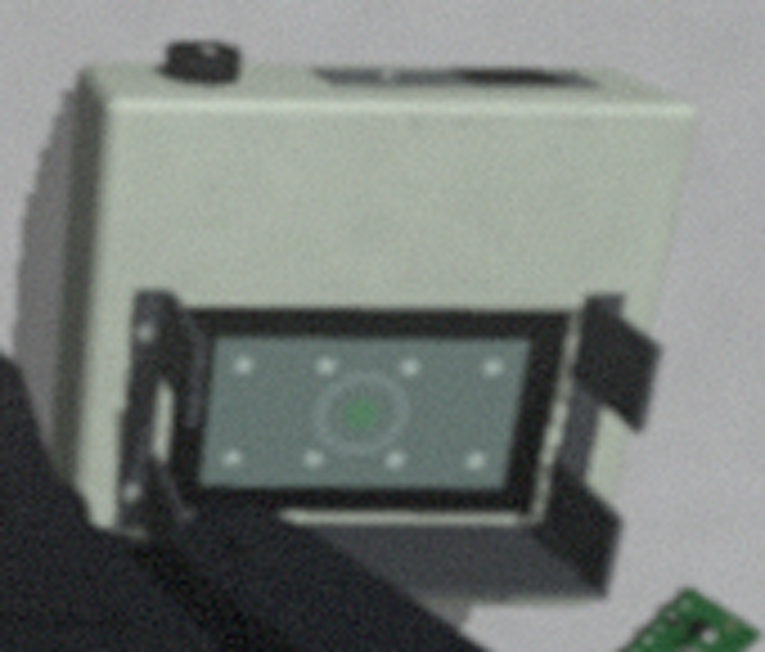

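Run:
```python
from h import *
v=load('w10.npz')
k=lambda q:ray(v,np.array(q)/4.5+[360,175],.045)[:,:2]*1000
G=k([[213,337],[530,339],[511,488],[200,488]]);print(G.round(1),G.mean(0));print(np.linalg.norm(np.diff(G,axis=0),axis=1))
d=G[1]-G[0];e=G[2]-G[3];print('yaw',[np.degrees(np.arctan2(-q[0],q[1])) for q in (d,e)])
D=k([[243,366],[326,366],[410,368],[493,368],[232,459],[313,459],[395,460],[476,461]]);print('dots',D.mean(0));
for i,j in ((0,3),(4,7)):
  q=D[j]-D[i];print(np.degrees(np.arctan2(-q[0],q[1])))
print(k([[361,412]]))
F=ray(v,np.array([[110,105],[692,108]])/4.5+[360,175],.044)[:,:2]*1000;q=F[1]-F[0];print('front edge',F,np.degrees(np.arctan2(-q[0],q[1])))
```

```text
[[490.2 260.1]
 [497.8 343.2]
 [542.8 341.4]
 [535.8 256.8]] [516.65032737 300.36589582]
[83.41339183 45.07378955 84.88183985]
yaw [np.float64(-5.234548447571459), np.float64(-4.778134365216866)]
dots [516.44798201 299.73642077]
-5.3347686804974055
-5.324771538279312
[[515.86844232 299.74496308]]
front edge [[424.08727663 234.50520435]
 [437.31815112 379.24770125]] -5.222877769777656
```

```bash
python3 -m inch '[[[1,0.8,0.2,0,0],[1,2.8,0.6,0,0],[1,5,1.1,0,0],[1,6.8,1.4,0,0],[1,7.6,1.6,0,0]]]';python3 -m inch '[[[1,0.8,0.2,0,0],[1,2.8,0.6,0,0.3],[1,5,1.1,0,0.3],[1,6.8,1.4,0,0.3],[1,7.6,1.6,0,0.3]]]'
python3 - <<'E'
from brd import *
s=take('scene','sc11');board(s)
c=proj(s,L(17,0,3))[0].astype(int);a=s['p'][c[1]-60:c[1]+60,c[0]-80:c[0]+80,::-1];cv2.imwrite('pics/sc11c.png',cv2.resize(a,None,fx=5,fy=5,interpolation=2))
s=take('side','sd11')
c=proj(s,L(17,0,3))[0].astype(int);a=s['p'][c[1]-50:c[1]+50,c[0]-80:c[0]+80,::-1];cv2.imwrite('pics/sd11c.png',cv2.resize(a,None,fx=5,fy=5,interpolation=2))
E
```

```text
clock: 12.88
eef_pos: [0.4209, 0.2359, 0.2334]
tool_rot: [0.736, 0.677, -0.005, -0.0]
ft_force: [0.4, 0.3, -2.9]
grip_width: 0.021
clock: 13.5
eef_pos: [0.4432, 0.3111, 0.2324]
tool_rot: [0.738, 0.675, -0.006, -0.0]
ft_force: [0.3, -0.6, -2.3]
grip_width: 0.0215
TCP [0.4432 0.3111 0.2324] yaw -5.04 z [-0.0086 -0.007  -0.9999] tip [0.5382 0.3024 0.1897] org [0.4944 0.3063 0.19  ] j [ 0.61  0.34  0.1   1.35 -0.    0.7 ] F [ 0.33360676 -0.63627571 -2.29631949]
px [242 243  23  20 218] board z depth 0.197701318396046 expect top 0.19445917874647128
in tool (fwd,lat) mm from TCP: ((75.7350845336914, 9.315372467041016), (34.24549865722656, 50.28577423095703), 2.7462029457092285)
[[ 57.4  33.6]
 [ 59.8 -16.6]
 [ 94.  -15. ]
 [ 91.6  35.2]]
```

View pics/sc11c.png

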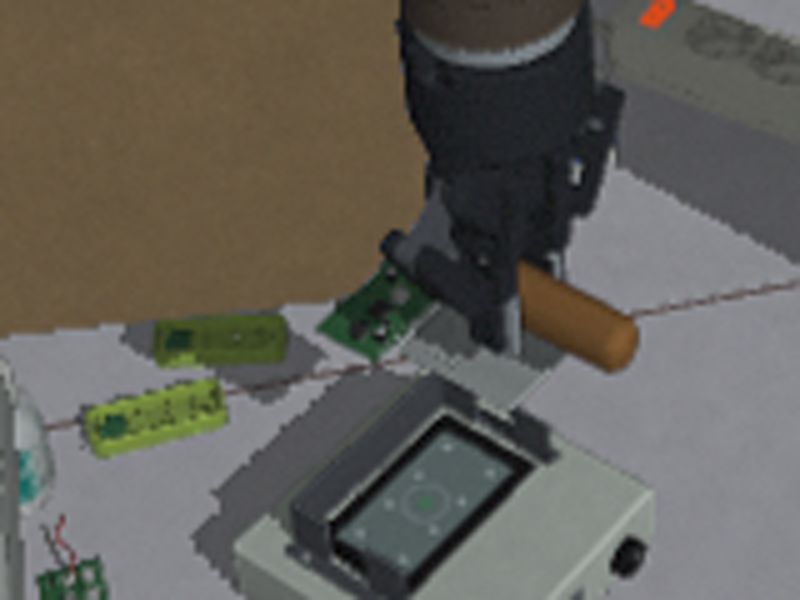

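View pics/sd11c.png

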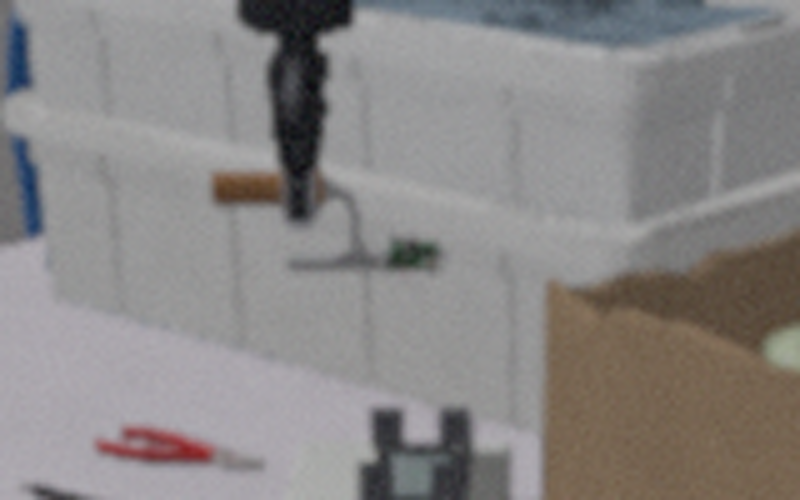

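Run:
```python
from st import *
s=load('sc11.npz');c=proj(s,L(17,0,3))[0].astype(int);o0=np.array([c[0]-80,c[1]-60])
k=lambda q,z:ray(s,np.array(q)/5+o0,z)[:,:2]*1000
print('ring',k([[427,502]],.045)); G=k([[450,415],[534,467],[415,590],[330,525]],.045);print(G.mean(0))
D=k([[447,448],[490,472],[420,475],[462,500],[390,503],[433,530],[360,533],[401,560]],.045);print('dots',D.mean(0))
v=load('sd11.npz');c=proj(v,L(17,0,3))[0].astype(int);o1=np.array([c[0]-80,c[1]-50])
# tine line in side: model check
for p in [(-62,-23,0),(0,-15,0),(44,-19,0),(-112,0,50)]: print(p,(proj(v,L(*p))[0]-o1)*5)
for x in (1.5,36.5): print('board end',x,(proj(v,L(x,-37.5,4))[0]-o1)*5)
W=world(v)
hs=cv2.cvtColor(v['p'],cv2.COLOR_RGB2HSV);g=(hs[...,0]>40)&(hs[...,0]<90)&(hs[...,1]>70);y0,x0=o1[1],o1[0];m=np.zeros_like(g);m[y0+45:y0+56,x0+70:x0+92]=1
uv=np.argwhere(g&m)[:,::-1];print((uv.min(0)-o1)*5,(uv.max(0)+1-o1)*5); print(np.percentile(W[g&m],[10,50,90],axis=0).round(4))
```

```text
TCP [0.4432 0.3108 0.2324] yaw -5.04 z [-0.0085 -0.007  -0.9999] tip [0.5382 0.3021 0.1897] org [0.4944 0.3059 0.19  ] j [ 0.61  0.34  0.1   1.35 -0.    0.7 ] F [ 0.44804956  0.0818317  -1.29615473]
ring [[515.74685721 298.82069472]]
[514.73008822 294.93677172]
dots [516.25682726 299.19936309]
(-62, -23, 0) [279.76341446 266.98712357]
(0, -15, 0) [375.37008241 264.7242606 ]
(44, -19, 0) [442.25448968 267.06359548]
(-112, 0, 50) [204.56485021 182.03760291]
board end 1.5 [375.49549188 267.9714278 ]
board end 36.5 [429.58219374 268.54310665]
[395 255] [400 260]
[[0.5058 0.2835 0.1985]
 [0.5058 0.2835 0.1985]
 [0.5058 0.2835 0.1985]]
```

```bash
python3 -m inch '[[[1,-0.1,0,1,0.2],[1,-0.1,0,3.5,0.2],[1,-0.1,0,6,0.2],[1,-0.1,0,8,0.2],[1,-0.1,0,9,0.2]]]'
python3 - <<'E'
from brd import *
s=take('scene','sc12');board(s)
c=proj(s,L(17,0,3))[0].astype(int);a=s['p'][c[1]-40:c[1]+40,c[0]-55:c[0]+55,::-1];cv2.imwrite('pics/sc12c.png',cv2.resize(a,None,fx=7,fy=7,interpolation=2))
s=take('side','sd12')
c=proj(s,L(17,0,3))[0].astype(int);a=s['p'][c[1]-40:c[1]+40,c[0]-55:c[0]+55,::-1];cv2.imwrite('pics/sd12c.png',cv2.resize(a,None,fx=7,fy=7,interpolation=2))
E
```

```text
clock: 14.22
eef_pos: [0.4413, 0.3078, 0.1408]
tool_rot: [0.739, 0.674, -0.007, -0.0]
ft_force: [-0.8, -0.2, -2.5]
grip_width: 0.0213
TCP [0.4413 0.3078 0.1408] yaw -5.29 z [-0.011  -0.0088 -0.9999] tip [0.5361 0.2986 0.0978] org [0.4923 0.3026 0.0982] j [ 0.61  0.39 -0.06  1.13 -0.    0.7 ] F [-0.79589603 -0.17367504 -2.54675012]
px [247 272  21  18 187] board z depth 0.1057393570681771 expect top 0.1026326946606846
in tool (fwd,lat) mm from TCP: ((75.01659393310547, 14.879409790039062), (33.433128356933594, 42.03968048095703), 0.9355936050415039)
[[58.  35.6]
 [58.6 -6.4]
 [92.1 -5.9]
 [91.4 36.2]]
```

View pics/sc12c.png

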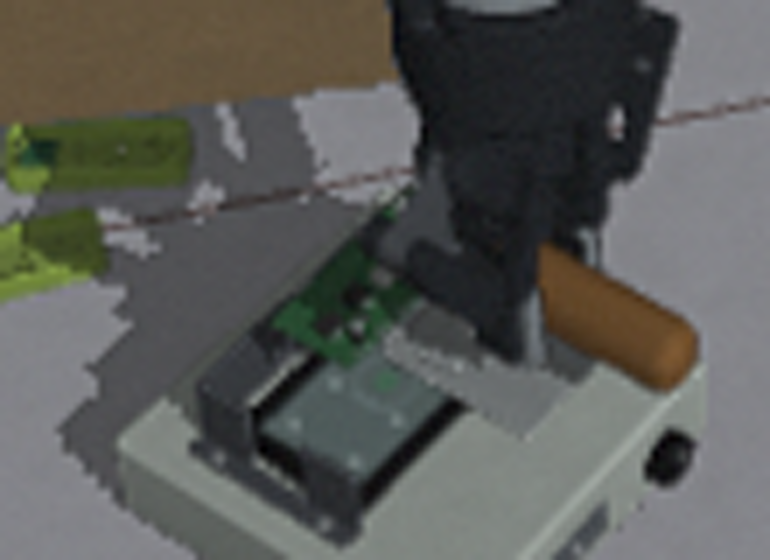

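View pics/sd12c.png

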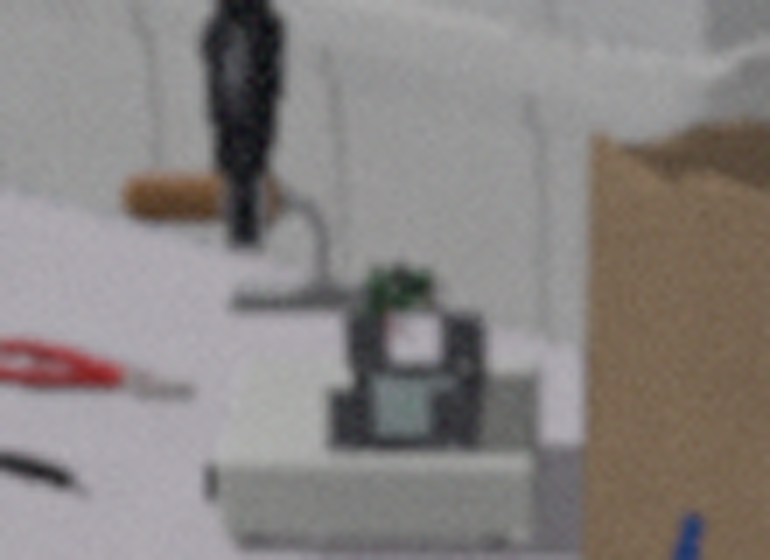

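Run:
```python
from st import *
s=load('sd12.npz');c=proj(s,L(17,0,3))[0].astype(int);o1=np.array([c[0]-55,c[1]-40]);r=np.radians(-5.25)
B=lambda x,y,z:np.array([.5163,.2999,0])+np.array([np.cos(r)*x-np.sin(r)*y,np.sin(r)*x+np.cos(r)*y,z])/1000
K=lambda P:((proj(s,P)[0]-o1+.5)*7).round(0)
for n,p in dict(slotL=(-12,-56,70),slotR=(12,-56,70),endF=(-36,-56,70),endR=(36,-56,70),boxFL=(-87,-75,40),boxR=(63,-75,40)).items(): print(n,K(B(*p)))
G=lambda f,l,h:T+M@np.array([l,f,0])/1000+np.array([0,0,h])
for f in (72,74,75): print(f,[K(G(f+e,-2-37.5,-.0385)) for e in (-17.5,17.5)])
for p in [(-62,-23,0),(44,-19,0),(-112,0,50),(-34,0,50)]: print(p,K(L(*p)))
```

```text
TCP [0.4415 0.3081 0.1412] yaw -5.28 z [-0.0109 -0.0087 -0.9999] tip [0.5363 0.299  0.0982] org [0.4925 0.303  0.0986] j [ 0.61  0.39 -0.06  1.13 -0.    0.7 ] F [-0.04377332 -0.02765975 -1.54598563]
slotL [375. 390.]
slotR [426. 391.]
endF [324. 390.]
endR [477. 391.]
boxFL [215. 463.]
boxR [534. 465.]
72 [array([358., 312.]), array([432., 313.])]
74 [array([362., 312.]), array([436., 313.])]
75 [array([364., 312.]), array([438., 313.])]
(-62, -23, 0) [223. 307.]
(44, -19, 0) [446. 307.]
(-112, 0, 50) [121. 190.]
(-34, 0, 50) [284. 192.]
```

Side and scene views agree to ~2 mm that the board is over the window. The near slot spans crop columns 372–432 and the board 370–437. Lowering into the hood.

```bash
python3 -m inch '[[[1,0,0.1,0.5,0],[1,0,0.1,1.2,0],[1,0,0.1,1.8,0],[1,0,0.1,2.2,0],[1,0,0.1,2.4,0]]]'
python3 - <<'E'
from brd import *
s=take('scene','sc13');board(s)
c=proj(s,L(17,0,3))[0].astype(int);a=s['p'][c[1]-40:c[1]+40,c[0]-55:c[0]+55,::-1];cv2.imwrite('pics/sc13c.png',cv2.resize(a,None,fx=7,fy=7,interpolation=2))
E
```

```text
clock: 14.95
eef_pos: [0.4421, 0.3078, 0.1168]
tool_rot: [0.739, 0.674, -0.007, -0.0]
ft_force: [0.5, 0.5, -1.7]
grip_width: 0.0211
TCP [0.4421 0.3078 0.1168] yaw -5.27 z [-0.0112 -0.0089 -0.9999] tip [0.5369 0.2986 0.0738] org [0.4931 0.3026 0.0743] j [ 0.61  0.42 -0.1   1.07 -0.    0.7 ] F [ 0.49339677  0.52223766 -1.71004893]
px [247 278  20  18 181] board z depth 0.0816788279276756 expect top 0.07867890259379705
in tool (fwd,lat) mm from TCP: ((75.0828857421875, 13.310126304626465), (33.82582473754883, 45.051177978515625), 0.4634149372577667)
[[58.  35.7]
 [58.4 -9.4]
 [92.2 -9.1]
 [91.8 36. ]]
```

View pics/sc13c.png

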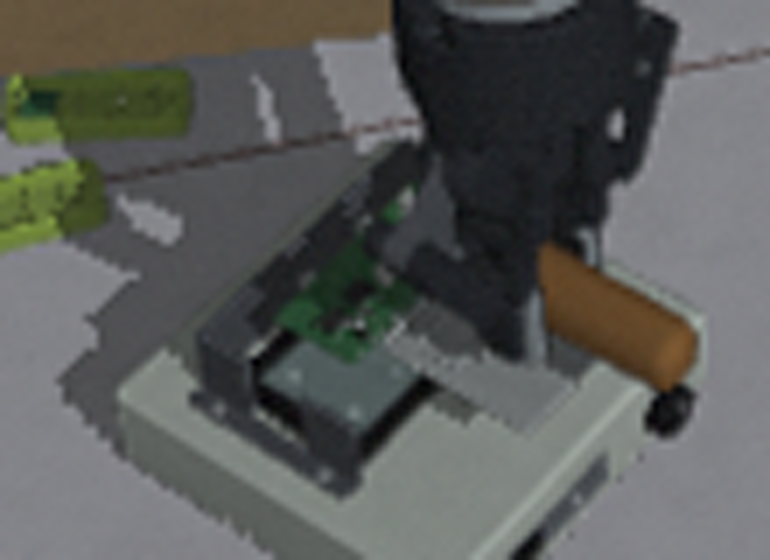

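```bash
python3 -m inch '[[[1,0,0,0.4,0],[1,0,0,0.9,0],[1,0,0,1.4,0],[1,0,0,1.8,0],[1,0,0,2,0]]]'
python3 -m inch '[[[1,0,0,0,0],[1,0,0,0,0],[1,0,0,0,0],[1,0,0,0,0],[1,0,0,0,0]]]'
python3 - <<'E'
from brd import *
s=take('scene','sc14');board(s)
c=proj(s,L(17,0,3))[0].astype(int);a=s['p'][c[1]-40:c[1]+40,c[0]-55:c[0]+55,::-1];cv2.imwrite('pics/sc14c.png',cv2.resize(a,None,fx=7,fy=7,interpolation=2))
s=take('side','sd14');W=world(s)
c=proj(s,L(17,0,3))[0].astype(int);a=s['p'][c[1]-40:c[1]+40,c[0]-55:c[0]+55,::-1];cv2.imwrite('pics/sd14c.png',cv2.resize(a,None,fx=7,fy=7,interpolation=2))
d=W;m=(abs(W[...,0]-.42)<.06)&(W[...,1]>.27)&(W[...,1]<.34)&(W[...,2]>.047)&(W[...,2]<.065)
m&=(W[...,0]<.49);print('plate z',m.sum(),np.percentile(W[m][:,2],[10,50,90]))
E
```

```text
clock: 15.62
eef_pos: [0.4417, 0.3074, 0.0963]
tool_rot: [0.739, 0.674, -0.008, -0.001]
ft_force: [0.6, -0.8, -2.0]
grip_width: 0.0214
clock: 16.25
eef_pos: [0.4417, 0.3075, 0.0964]
tool_rot: [0.739, 0.674, -0.007, -0.001]
ft_force: [-0.2, 0.1, -2.3]
grip_width: 0.0214
TCP [0.4417 0.3075 0.0964] yaw -5.28 z [-0.0116 -0.0092 -0.9999] tip [0.5365 0.2983 0.0533] org [0.4927 0.3023 0.0538] j [ 0.61  0.44 -0.12  1.03 -0.    0.7 ] F [-0.19184587  0.05651153 -2.27230733]
px [247 277  21  24 216] board z depth 0.06100086735649867 expect top 0.05820281130619751
in tool (fwd,lat) mm from TCP: ((73.36648559570312, 1.9458961486816406), (68.42272186279297, 45.85467529296875), 88.99456024169922)
[[ 49.8 -31.9]
 [ 95.7 -32.7]
 [ 96.9  35.7]
 [ 51.   36.6]]
plate z 69 [0.05410458 0.05546292 0.05781924]
```

View pics/sc14c.png

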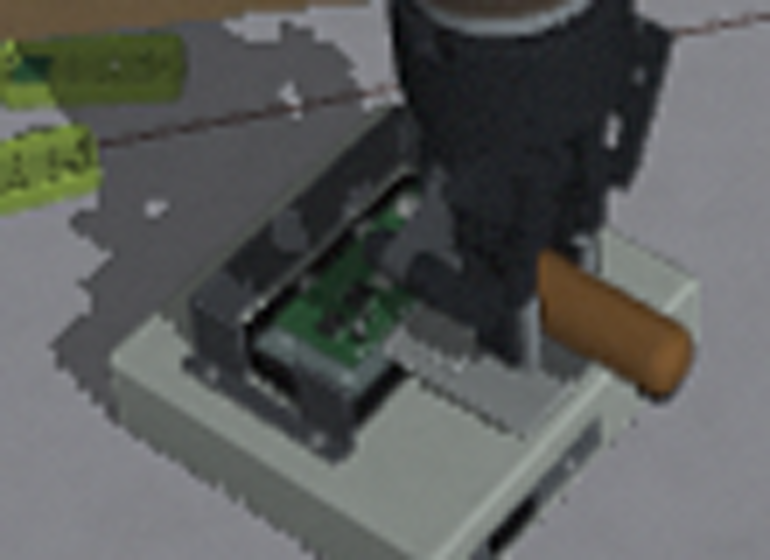

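View pics/sd14c.png

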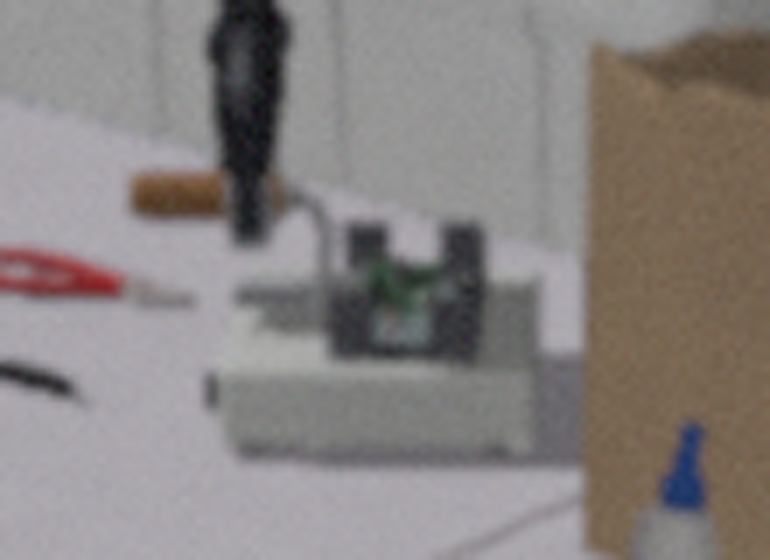

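The board sits inside the hood: scene crop ~(340,300), and in the side view it is seen through the slot at ~(400,280). The force reading is the same as during the carry, so nothing seems to be touching. Handing in.

Run:
```python
from workcell import ticket,get_obs
o=get_obs();print(abs(o['joint_vel']).max(),o['grip_width'],o['clock']);print(ticket.job_done())
```

```text
0.003162508623091757 0.02086198700281363 16.35
the job is handed in; nothing more can be done
None
```

I gripped the lifter by its handle, slid the tines under the board and lifted it off the stand. I carried it over the bench at about 19 cm and lowered it into the hood. The job was handed in at 16.35 s with the lifter still held; no verdict was reported.

- **Height:** the board's underside was about 12 mm above the glass, worked out from the lifter's pose in the gripper.
- **Centring:** the board's middle was about 1 mm from the window's middle by the scene camera. The side view, checked just before lowering, agreed to about 2 mm.
- **Angles:** the tool's yaw was -5.28° against the box's -5.25°, and its tilt was about 0.015 rad.
- **Contact:** the arm was at rest, and the wrist force had not changed from the carry, so I saw no sign of contact with the unit.
- **Weaker checks:**
  - In the last scene picture the colour mask mixed the board with the glass in the forward direction. The forward position therefore rests on the pictures taken just above it.
  - I could not see the two leads in the slot clearly.
  - I did not measure the bystanders again, but nothing came near them on the way.

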